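# Open the screw-top sample canister

### The job

Unscrew the blue winged cap from the sample canister - it takes a little over two turns counter-clockwise seen from above before the thread lets go - and lift it straight off without forcing it. Then lower the cap the right way up onto the round orange mat, letting go only once it is down on the mat. Leave the petri dish, the timer and the brown bottle where they are.

Things in the scene. Friction and masses are not known exactly. Their poses are not given: they have to be found in the camera images.
- canister: Pale bare-metal canister, 88 mm diameter, bolted down through a 120 mm square base plate (never moves). Origin: centre of the plate's underside on the bench; z up along its axis. Body to z = 94 mm, shoulder to 106 mm, then the neck, 40 mm diameter.
- neck_rim (a point): Centre of the canister's open neck rim, 138 mm above the bench. The neck has a right-hand outside thread, 7 mm rise per turn.
- cap: Blue screw cap, 0.12 kg (varies), screwed onto the neck; origin on its axis at the skirt's lower edge (at first 111 mm above the canister's origin), z up. Skirt 56 mm diameter, flat top at z = 34 mm. Counter-clockwise from above it climbs 7 mm a turn, with 2 mm of loose play; after two turns (14 mm up) the thread lets go. Turning on does no harm (it may click down up to 7 mm). Clear of the rim 27 mm up.
- cap_wing (a point): Point on one of the cap's two straight wings, 52 mm from the cap's axis, mid-thickness and mid-height (z = 18 mm on the cap). The wings lie along the cap's +x and -x, from the skirt to 68 mm from the axis, 10 mm thick, 12 mm tall; they can be pushed round with closed fingers, with a few newtons (the thread runs smoothly).
- cap_knob (a point): Centre of the top face of the round knob on the cap's top, on the axis, 54 mm above the cap's origin. Knob 28 mm diameter, 20 mm tall, for lifting the cap.
- mat: Round orange mat, 140 mm diameter, 5 mm thick, fixed on the bench; origin: centre of its underside. Lies to the left or the right of the canister.
- petri_a: Round petri dish with pink contents, 60 mm diameter, 14 mm high, loose; origin: centre of its underside. On the canister's other side. Leave alone.
- oil_bottle: Small brown bottle with black cap, 30 mm diameter, 62 mm tall, loose, behind the canister; origin: centre of its underside. Leave alone.
- timer: White bench timer with three buttons, 39 x 68 x 62 mm, loose; origin: centre of its underside. Leave alone.

How it is judged:
By the outcome, as a careful person would: the job done as asked, in the order asked, and still so for the second after the job is handed in, with the robot touching nothing.
It also fails if it takes over 67 s, if anything falls off the work surface, if the arm or the gripper's body presses on something with over 40 N, if the wrist force passes 120 N, or if a joint passes its speed limit or range.

### The arm

A 6-joint arm with a two-finger parallel gripper is mounted at the origin on a cart in front of the work surface, level with it; the furniture and walls round the work are solid. World frame = base frame: x ahead of the robot, y to its left, z up, the work surface at z = 0. Lengths are in m, angles in rad, forces in N, time in s.
With the tool pointing down it reaches from about 0.35 to 0.975 m from the base axis. Payload 4.9 kg.
Tool frame: the origin (TCP) lies at the very end of the fingers, on their centre line; the grasp point (between the pads) lies 19 mm behind it; z points along the fingers, x is the direction in which the jaws open and shut, and the axes are right-handed (so a half turn about z gives the same grasp; the last joint's range is limited). The gripper opens to 85 mm and grips with 20 to 120 N. Pads are 22 mm wide; open, the fingers measure 114 mm over their backs; the gripper's body (76 mm by 85 mm) begins 54 mm behind the grasp point. The pads swing forward as they close: fully open they stand 13 mm farther back than shut.
Start: joints at [-1.339, 0.053, 1.613, -0, 1.476, -0.119], TCP at [0.215, -0.587, 0.231] pointing down, gripper open.
Joint ranges: [-3.01, 3.01], [-1.01, 2.22], [0.06, 2.58], [-1.02, 4.17], [0.09, 2.62], [-3.14, 3.14]. Speed limits (rad/s): [2.57, 2.57, 3.14, 3.14, 3.14, 3.14].

### API

Orientations are given as a rotation vector (axis times angle).
In Python, from station import ctrl gives the robot as it stands.
- The arm moves only by the shell command python3 -m handwheel 'ROWS' [OPENING] [FORCE]. ROWS is a JSON object of lists of equal length, an entry for each row: "offset": the shift along the world's x, y, z in units of 40 mm (1.0 is 40 mm), a list of three; "roll": the turn about the world's z in units of 6 degrees (1.0 is 6 degrees). A call has exactly 10 rows; each row is the pose to reach, as a shift and turn from the pose commanded when the call began; what a row does not reach only later rows make up. A row lasts 1/10 s, in which the tool goes at most 50 mm and 8.59 degrees, less where a joint would pass 70% of its speed; a pose out of reach is approached as far as the arm can. A call with a gripper value outside its range is refused whole. OPENING is the finger opening in mm, from 0 to 85.4, set as the call begins (- or left out, the last holds). The fingers move at their own pace and stop on an object; FORCE is the grip in N (left out, the last holds). Time passes only in rows, so rows that repeat a pose let the fingers close, or fill a call up. It gives the time, the measured TCP pose, the force and the opening at its end, in the units of the state.
- ctrl.get_obs(): the state, without advancing time (a new reading comes with each control period).
- ctrl.get_image(name): name is "side" or "top"; returns a dict with "img" (384x512x3 uint8, red, green, blue), "fx", "fy", "cx", "cy" (pixels), "T" (4x4, takes a point from camera to world coordinates). Camera axes: x right, y down, z forward; pixel columns grow to the right and rows downward; lengths in m; the calibration is good to about 2 mm. A picture is of the moment at which its call begins. There is no depth.
- ctrl.finish_job(): hands the job in, once; it reports no verdict.
The state is a dict: "t": time; "q": joint angles; "dq": joint speeds; "effort": joint torques, N m; "tool_pos": TCP position; "tool_rot": TCP orientation; "contact_force": force on the tool from outside, world axes, zero at the start; "wrist_torque": the same for the moment, N m; "opening": finger opening in m.
Only numpy, scipy, OpenCV 4.12 (cv2) and the standard library are available. Lean on these libraries where they do the work, as an engineer would, in place of code of your own. Each camera call takes 0.05 s, during which the arm holds its last target.

## Working session

There is one attempt and no reset: what is moved stays moved. The work goes in short steps, Python scripts to look and compute and a shell command to move; the robot and the scene stay as the last step left them, time stands still between calls to the robot, and variables do not carry over. Pictures are saved under pics/ and viewed, and the job is handed in when it is done.

```bash
ls; mkdir -p pics; python3 - <<'E'
from station import ctrl
import cv2,numpy as np
print(ctrl.get_obs())
for n in("side","top"):
    d=ctrl.get_image(n); cv2.imwrite(f"pics/{n}0.png",d["img"][:,:,::-1]); print(n,d["fx"],d["cx"],d["cy"],np.round(d["T"],3).tolist())
    np.savez(f"{n}0.npz",**d)
E
```

```text
pics
{'t': 0.0, 'q': array([-1.33899099e+00,  5.33805910e-02,  1.61431870e+00,  5.49894523e-06,
        1.47601993e+00, -1.19018489e-01]), 'dq': array([-0.00117953, -0.00031505,  0.00097162,  0.00063232,  0.00139733,
        0.0026757 ]), 'effort': array([-8.44649130e-04, -3.93682659e+01, -3.70179677e+01, -1.46941870e-04,
        7.22139506e-03, -8.47683577e-07]), 'tool_pos': array([ 0.21463782, -0.58630793,  0.23003357]), 'tool_rot': array([-2.57385922e+00,  1.79886709e+00,  2.48454410e-03]), 'contact_force': array([-0.06231187,  0.05605595, -0.38258964]), 'wrist_torque': array([ 0.00358653,  0.01821425, -0.00787329]), 'opening': 0.08563352864458731}
side 425.39488451671605 254.74827400212683 200.38200320024808 [[0.994, -0.074, 0.081, 0.502], [-0.11, -0.63, 0.769, -0.767], [-0.006, -0.773, -0.634, 0.773], [0.0, 0.0, 0.0, 1.0]]
top 367.80816733028144 262.2700320286035 191.59099399807266 [[0.006, -0.986, 0.169, 0.432], [-1.0, -0.004, 0.012, -0.01], [-0.011, -0.169, -0.986, 0.941], [0.0, 0.0, 0.0, 1.0]]
```

View pics/side0.png

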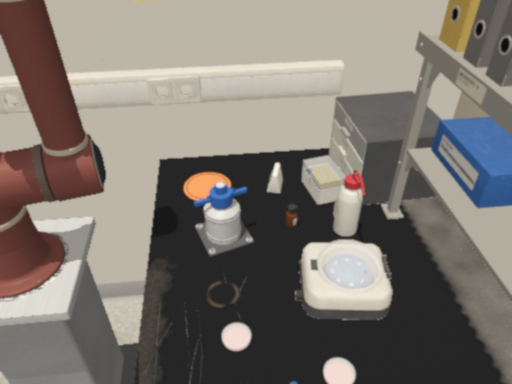

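View pics/top0.png

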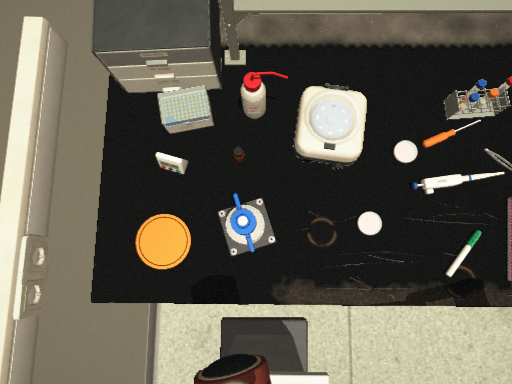

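The side view shows the canister with its cap at (222,205), the mat at (208,187), the bottle at (292,215) and the timer at (275,180). In the top view the cap is at about (243,222), the mat at (163,241), the bottle at (238,154) and the timer at (171,162). The petri dish is at (370,223).

```bash
cat > h.py <<'E'
import numpy as np,cv2
def load(n):
    d=np.load(n); return {k:d[k] for k in d.files}
def ray(d,u,v):
    r=d["T"][:3,:3]@np.array([(u-d["cx"])/d["fx"],(v-d["cy"])/d["fy"],1.]); return d["T"][:3,3],r
def plane(d,u,v,z):
    o,r=ray(d,u,v); return o+r*(z-o[2])/r[2]
def proj(d,p):
    q=d["T"][:3,:3].T@(np.array(p)-d["T"][:3,3]); return np.array([d["fx"]*q[0]/q[2]+d["cx"],d["fy"]*q[1]/q[2]+d["cy"]])
def tri(d1,p1,d2,p2):
    o1,r1=ray(d1,*p1);o2,r2=ray(d2,*p2)
    s=np.linalg.lstsq(np.c_[r1,-r2],o2-o1,rcond=None)[0]
    a=o1+s[0]*r1;b=o2+s[1]*r2; return (a+b)/2,np.linalg.norm(a-b)
def blue(img): 
    h=cv2.cvtColor(img,cv2.COLOR_RGB2HSV); return cv2.inRange(h,(100,120,60),(125,255,255))
E
python3 - <<'E'
from h import *
t=load("top0.npz");s=load("side0.npz")
hs=cv2.cvtColor(t["img"],cv2.COLOR_RGB2HSV)
m=cv2.inRange(hs,(5,150,120),(20,255,255));m[:,210:]=0
c=max(cv2.findContours(m,0,2)[0],key=cv2.contourArea);M=cv2.moments(c);u,v=M["m10"]/M["m00"],M["m01"]/M["m00"];print("mat",u,v,plane(t,u,v,.005),"diam",2*np.sqrt(M["m00"]/np.pi)/t["fx"]*.93)
hs=cv2.cvtColor(s["img"],cv2.COLOR_RGB2HSV)
for n,d in(("top",t),("side",s)):
    m=blue(d["img"]); m2=np.zeros_like(m)
    if n=="top": m2[185:260,215:275]=m[185:260,215:275]
    else: m2[175:220,185:255]=m[175:220,185:255]
    ys,xs=np.nonzero(m2); print(n,len(xs),xs.mean(),ys.mean(),xs.min(),xs.max(),ys.min(),ys.max())
    x0,x1,y0,y1=(205,285,185,265) if n=="top" else (180,260,165,255)
    cv2.imwrite(f"pics/{n}0z.png",cv2.resize(d["img"][y0:y1,x0:x1,::-1],None,fx=7,fy=6.6,interpolation=cv2.INTER_CUBIC)[:600])
for nm,u,v,z in(("bottle",238,154,.062),("timer",171,162,.06),("petri",370,223,.014),("brush ring",321,232,0)): print(nm,plane(t,u,v,z))
E
```

```text
mat 162.76794326241134 241.0963829787234 [0.4641712  0.25222435 0.005     ] diam 0.13830904108496975
top 594 243.17676767676767 221.65824915824916 231 255 193 252
side 616 221.73863636363637 196.58116883116884 193 247 186 208
bottle [0.67659254 0.06105068 0.062     ]
timer [0.65617517 0.22653915 0.06      ]
petri [ 0.5120621  -0.27010956  0.014     ]
brush ring [ 0.48969535 -0.1488111   0.        ]
```

```bash
python3 -m handwheel 2>&1 | head -20; python3 -c "
import cv2
a=cv2.imread('pics/top0z.png');b=cv2.imread('pics/side0z.png');print(a.shape,b.shape)"
```

```text
invalid input
(528, 560, 3) (594, 560, 3)
```

View pics/top0z.png

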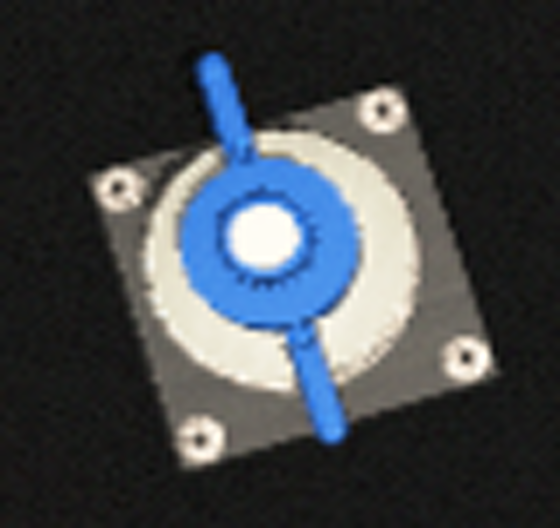

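View pics/side0z.png

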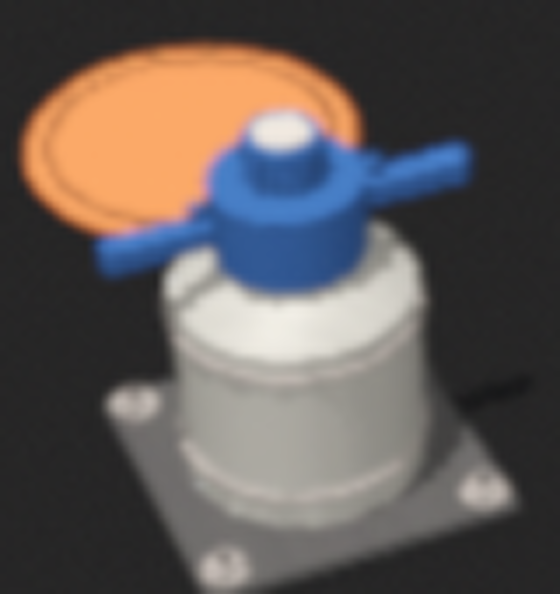

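Zoomed, the top view puts the white knob top at about (242.9,220.9), with the wings running from (235,193) to (252,251). In the side view the knob top is at about (220.4,185) and the wing tips at (195,203) and (246,189).

```bash
python3 - <<'E'
from h import *
t=load("top0.npz");s=load("side0.npz")
def wc(d,x0,x1,y0,y1):
    h=cv2.cvtColor(d["img"],cv2.COLOR_RGB2HSV);m=cv2.inRange(h,(0,0,190),(179,70,255))
    r=m[y0:y1,x0:x1];n,l,st,c=cv2.connectedComponentsWithStats(r);i=1+np.argmax(st[1:,4]);print(st[i]);return c[i]+[x0,y0]
a=wc(t,234,252,211,230);b=wc(s,214,227,178,190);print(a,b)
print("tri",tri(t,a,s,b));K=plane(t,*a,.165);print("K top",K,"K side",plane(s,*b,.165))
cor=[(90,180),(400,88),(495,372),(183,468)]
P=np.array([plane(t,205+x/7,185+y/6.6,.006) for x,y in cor]);print("plate",P.mean(0),np.linalg.norm(P-np.roll(P,1,0),axis=1))
m=blue(t["img"]);q=[]
ys,xs=np.nonzero(m[190:256,225:262]);X=np.array([plane(t,x+225,y+190,.129)[:2] for x,y in zip(xs,ys)])
r=X-K[:2];R=np.linalg.norm(r,axis=1);f=r[(R>.036)&(R<.075)];w=f
# axis via 2-theta mean
for sg in(1,-1):
    g=f[f[:,0]*sg>0];c=g.mean(0);print("wing",c,np.degrees(np.arctan2(c[1],c[0])),np.linalg.norm(g,axis=1).max())
print("wing pts center",(f[f[:,0]>0].mean(0)+f[f[:,0]<0].mean(0))/2+K[:2])
a1=proj(t,[*K[:2],.129]);print(a1)
E
```

```text
[ 4  5 10 10 78]
[ 0  4 11  6 51]
[242.21794872 220.42307692] [219.41176471 184.35294118]
tri (array([0.5030617 , 0.04134111, 0.16402388]), np.float64(8.569766256826081e-05))
K top [0.50301543 0.04128008 0.165     ] K side [0.50301746 0.04003782 0.165     ]
plate [0.50157213 0.04011094 0.006     ] [0.11556551 0.11882946 0.11492689 0.1175818 ]
wing [0.0492563  0.01622259] 18.229328069167877 0.06825052101210975
wing [-0.04969858 -0.0161398 ] -162.00860049394706 0.06847736314772469
wing pts center [0.50279429 0.04132148]
[243.2675443  221.91563893]
```

Both views agree: the cap axis is at (0.503, 0.041), knob top at 164 mm (165 expected), wings at 18° and the mat at (0.464, 0.252). I'll approach above the cap and wind the wrist back clockwise so a long counter-clockwise stroke is available.

```bash
python3 -m handwheel '{"offset":[[0.3,0.7,0],[0.8,1.8,0.1],[1.3,2.9,0.2],[1.8,4.0,0.2],[2.3,5.0,0.2],[2.8,6.1,0.2],[3.3,7.2,0.2],[3.8,8.3,0.2],[4.3,9.4,0.2],[4.7,10.3,0.2]],"roll":[-0.6,-1.8,-3,-4.2,-5.4,-6.6,-7.8,-9,-10.2,-11.4]}' 60 60; python3 -c "
from station import ctrl
o=ctrl.get_obs();print(o['q'],o['tool_pos'])"
```

```text
t: 1.1
tool_pos: [0.4023, -0.1748, 0.239]
tool_rot: [-1.121, 2.934, 0.0]
contact_force: [0.3, -0.4, -0.0]
opening: 0.0597
[-5.80084046e-01 -4.24343447e-01  2.01547888e+00  2.23322591e-04
  1.55047465e+00  1.83142834e+00] [ 0.40225572 -0.17480719  0.2389981 ]
```

```bash
python3 -m handwheel '{"offset":[[0.4,0.9,0],[0.8,1.8,0],[1.3,2.8,0],[1.7,3.7,0],[2.1,4.6,0],[2.4,5.2,0],[2.52,5.4,0],[2.52,5.4,-0.3],[2.52,5.4,-0.7],[2.52,5.4,-1.0]],"roll":[-0.6,-1.2,-1.8,-2.4,-3,-3.6,-4.2,-4.6,-4.6,-4.6]}' 60 60; python3 - <<'E'
from station import ctrl
import cv2,numpy as np
o=ctrl.get_obs();print(o['q'],o['tool_pos'])
from h import *
for n in("side","top"):
    d=ctrl.get_image(n); np.savez(f"{n}1.npz",**d)
    u,v=map(int,proj(d,[.503,.041,.17])); cv2.imwrite(f"pics/{n}1.png",cv2.resize(d["img"][v-70:v+70,u-80:u+80,::-1],None,fx=4,fy=4,interpolation=2))
E
```

```text
t: 2.1
tool_pos: [0.5019, 0.039, 0.1972]
tool_rot: [0.397, -3.114, -0.001]
contact_force: [-0.0, -0.2, -0.0]
opening: 0.0601
[-7.03499686e-02 -2.19199322e-01  1.92602665e+00 -1.87690356e-05
  1.43695090e+00  2.81738838e+00] [0.50194053 0.03900891 0.19717211]
```

View pics/side1.png

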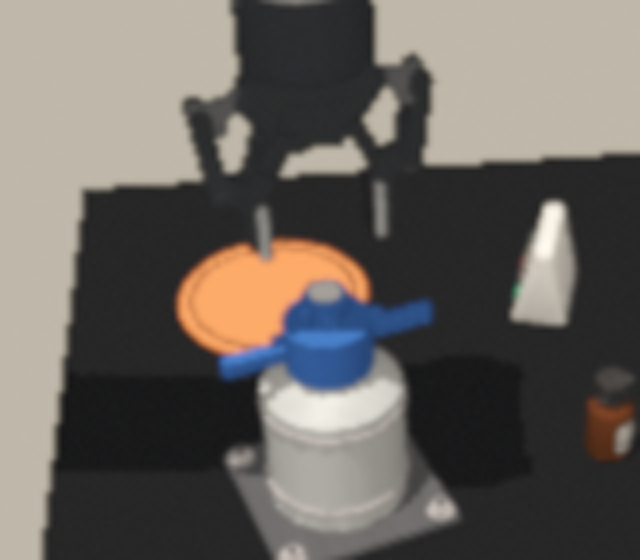

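View pics/top1.png

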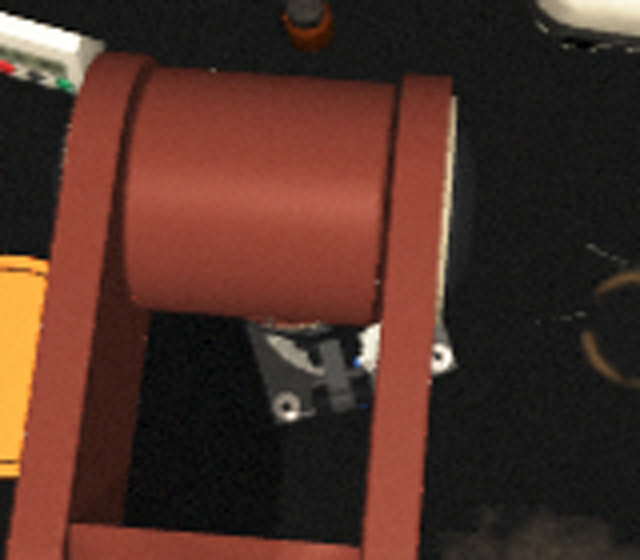

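The side view shows the open fingers at (265,255) and (380,235), straddling the knob below at (323,293). The arm hides the cap from the top camera. Next I'll settle and descend.

```bash
python3 -m handwheel '{"offset":[[0,0,-0.2],[0,0,-0.5],[0,0,-0.8],[0,0,-1.1],[0,0,-1.15],[0,0,-1.15],[0,0,-1.15],[0,0,-1.15],[0,0,-1.15],[0,0,-1.15]],"roll":[0,0,0,0,0,0,0,0,0,0]}' 60 60; python3 - <<'E'
from station import ctrl
o=ctrl.get_obs();print(o['q'],o['tool_pos'],o['contact_force'])
E
```

```text
t: 3.2
tool_pos: [0.503, 0.039, 0.1537]
tool_rot: [-0.396, 3.116, -0.0]
contact_force: [-1.2, -0.2, -0.6]
opening: 0.0603
[-7.01969804e-02 -1.80031728e-01  1.96696444e+00  4.41532480e-05
  1.35388473e+00  2.81830719e+00] [0.50302734 0.03902616 0.1537376 ] [-1.19445802 -0.18130277 -0.57064912]
```

```bash
python3 -m handwheel '{"offset":[[0,0.04,-0.1],[0,0.04,-0.1],[0,0.04,-0.1],[0,0.04,-0.1],[0,0.04,-0.1],[0,0.04,-0.1],[0,0.04,-0.1],[0,0.04,-0.1],[0,0.04,-0.1],[0,0.04,-0.1]],"roll":[0,0,0,0,0,0,0,0,0,0]}' 20 50; python3 - <<'E'
from station import ctrl
from h import *
o=ctrl.get_obs();print(o['q'],o['tool_pos'],o['contact_force'],o['wrist_torque'])
d=ctrl.get_image("side"); 
u,v=map(int,proj(d,[.503,.041,.17])); cv2.imwrite(f"pics/side2.png",cv2.resize(d["img"][v-50:v+50,u-60:u+60,::-1],None,fx=5,fy=5,interpolation=2))
E
```

```text
t: 4.2
tool_pos: [0.5027, 0.0406, 0.1492]
tool_rot: [0.396, -3.116, 0.0]
contact_force: [-0.3, 0.2, -1.1]
opening: 0.0261
[-6.70304148e-02 -1.75301469e-01  1.97068595e+00 -3.31837735e-05
  1.34632006e+00  2.82151364e+00] [0.50272151 0.04060975 0.14924071] [-0.29592781  0.20697873 -1.10255447] [ 0.00671453 -0.0548722   0.05139814]
```

View pics/side2.png

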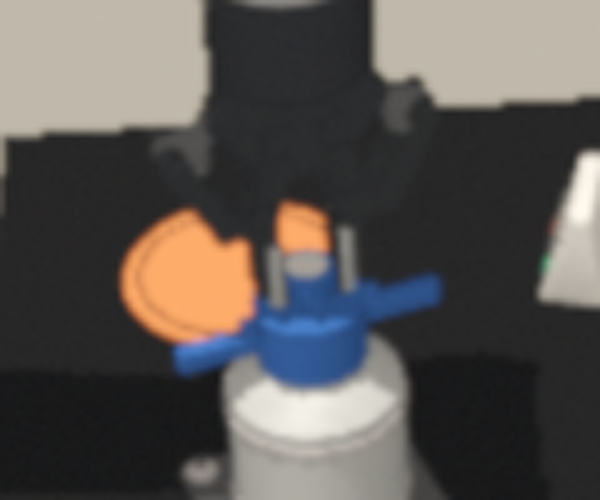

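The fingers hold the knob at 26 mm with almost no side force. First turn is 60° as a test, rising with the thread.

```bash
python3 -m handwheel '{"offset":[[0,0,0.003],[0,0,0.006],[0,0,0.009],[0,0,0.012],[0,0,0.015],[0,0,0.018],[0,0,0.021],[0,0,0.024],[0,0,0.027],[0,0,0.03]],"roll":[1,2,3,4,5,6,7,8,9,10]}' 20 50; python3 - <<'E'
from station import ctrl
from h import *
o=ctrl.get_obs();print(o['q'],o['tool_pos'],o['contact_force'],o['wrist_torque'])
d=ctrl.get_image("side"); 
u,v=map(int,proj(d,[.503,.041,.17])); cv2.imwrite(f"pics/side3.png",cv2.resize(d["img"][v-50:v+50,u-60:u+60,::-1],None,fx=5,fy=5,interpolation=2))
E
```

```text
t: 5.25
tool_pos: [0.5028, 0.0406, 0.1505]
tool_rot: [1.907, -2.497, -0.0]
contact_force: [-0.4, -0.2, -0.9]
opening: 0.0262
[-6.70252788e-02 -1.76530557e-01  1.96957229e+00 -6.72740008e-06
  1.34857543e+00  1.76997173e+00] [0.50276532 0.0406166  0.15049264] [-0.40963864 -0.16929867 -0.9399165 ] [-0.01700796  0.01635162  0.03837384]
```

View pics/side3.png

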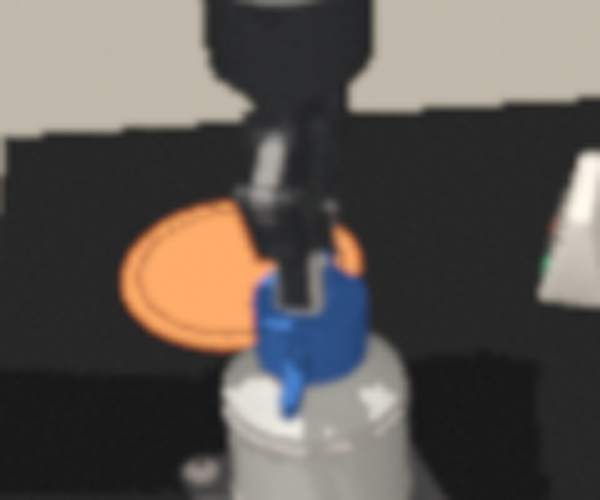

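```bash
python3 -m handwheel '{"offset":[[0,0,0.004],[0,0,0.008],[0,0,0.012],[0,0,0.016],[0,0,0.02],[0,0,0.024],[0,0,0.028],[0,0,0.033],[0,0,0.037],[0,0,0.041]],"roll":[1.4,2.8,4.2,5.6,7,8.4,9.8,11.2,12.6,14]}'
python3 -m handwheel '{"offset":[[0,0,0.004],[0,0,0.008],[0,0,0.012],[0,0,0.016],[0,0,0.02],[0,0,0.024],[0,0,0.028],[0,0,0.033],[0,0,0.037],[0,0,0.041]],"roll":[1.4,2.8,4.2,5.6,7,8.4,9.8,11.2,12.6,14]}'
python3 -m handwheel '{"offset":[[0,0,0.004],[0,0,0.008],[0,0,0.012],[0,0,0.016],[0,0,0.02],[0,0,0.024],[0,0,0.028],[0,0,0.033],[0,0,0.037],[0,0,0.041]],"roll":[1.4,2.8,4.2,5.6,7,8.4,9.8,11.2,12.6,14]}'
python3 - <<'E'
from station import ctrl
from h import *
o=ctrl.get_obs();print(o['q'],o['tool_pos'],o['contact_force'],o['wrist_torque'])
d=ctrl.get_image("side"); 
u,v=map(int,proj(d,[.503,.041,.17])); cv2.imwrite(f"pics/side4.png",cv2.resize(d["img"][v-50:v+50,u-60:u+60,::-1],None,fx=5,fy=5,interpolation=2))
E
```

```text
t: 6.3
tool_pos: [0.5028, 0.0407, 0.1522]
tool_rot: [-3.087, 0.58, -0.0]
contact_force: [-0.3, 0.3, -1.5]
opening: 0.0255
t: 7.3
tool_pos: [0.5027, 0.0407, 0.1538]
tool_rot: [-2.682, -1.635, -0.0]
contact_force: [0.7, -0.2, -2.0]
opening: 0.0262
t: 8.3
tool_pos: [0.5028, 0.0406, 0.1554]
tool_rot: [-0.899, -3.01, -0.0]
contact_force: [-0.3, 0.5, -0.7]
opening: 0.026
[-6.70303877e-02 -1.81447105e-01  1.96528160e+00  4.44575636e-05
  1.35778732e+00 -2.62804973e+00] [0.5027751  0.0406274  0.15541215] [-0.34979621  0.50094873 -0.66034526] [ 0.00972035 -0.08467647 -0.03388212]
```

View pics/side4.png

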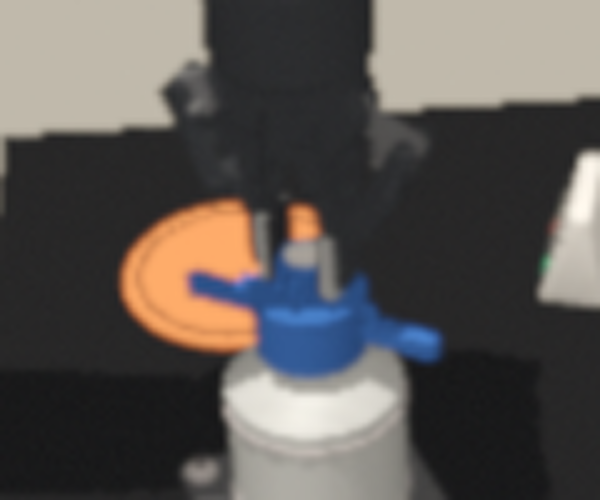

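Still gripping after 312°, with the wings at about 330° as expected. I'll release, wind back and regrip.

```bash
python3 -m handwheel '{"offset":[[0,0,0],[0,0,0],[0,0,0],[0,0,0],[0,0,0],[0,0,0],[0,0,0],[0,0,0],[0,0,0],[0,0,0]],"roll":[0,0,0,-1.4,-2.8,-4.2,-5.6,-7,-8.4,-9.8]}' 50
python3 -m handwheel '{"offset":[[0,0,0],[0,0,0],[0,0,0],[0,0,0],[0,0,0],[0,0,0],[0,0,0],[0,0,0],[0,0,0],[0,0,0]],"roll":[-1.4,-2.8,-4.2,-5.6,-7,-8.4,-9.8,-11.2,-12.6,-14]}'
python3 -m handwheel '{"offset":[[0,0,0],[0,0,0],[0,0,0],[0,0,0],[0,0,0],[0,0,0],[0,0,0],[0,0,0],[0,0,0],[0,0,0]],"roll":[-1.4,-2.8,-4.2,-5.6,-7,-8.4,-9.8,-11.2,-12.6,-14]}'
python3 -m handwheel '{"offset":[[0,0,0],[0,0,0],[0,0,0],[0,0,0],[0,0,0],[0,0,0],[0,0,0],[0,0,0],[0,0,0],[0,0,0]],"roll":[-1.4,-2.8,-4.2,-5.6,-7,-8.4,-9.8,-11.2,-12.6,-14]}'
python3 - <<'E'
from station import ctrl
from h import *
o=ctrl.get_obs();print(o['q'],o['tool_pos'],o['contact_force'],o['wrist_torque'])
d=ctrl.get_image("side"); 
u,v=map(int,proj(d,[.503,.041,.17])); cv2.imwrite(f"pics/side5.png",cv2.resize(d["img"][v-50:v+50,u-60:u+60,::-1],None,fx=5,fy=5,interpolation=2))
E
```

```text
t: 9.35
tool_pos: [0.5029, 0.0406, 0.1556]
tool_rot: [2.274, 2.168, 0.0]
contact_force: [-0.6, 0.1, 0.1]
opening: 0.0498
t: 10.35
tool_pos: [0.5029, 0.0406, 0.1556]
tool_rot: [3.14, 0.089, 0.0]
contact_force: [-0.4, -0.5, 0.3]
opening: 0.0497
t: 11.35
tool_pos: [0.5029, 0.0406, 0.1556]
tool_rot: [-2.393, 2.035, -0.0]
contact_force: [0.4, -1.1, -0.0]
opening: 0.05
t: 12.35
tool_pos: [0.5029, 0.0406, 0.1556]
tool_rot: [-0.417, 3.113, -0.0]
contact_force: [-0.1, -0.2, -0.0]
opening: 0.05
[-6.70787994e-02 -1.81567717e-01  1.96508823e+00 -2.68573874e-05
  1.35775021e+00  2.80820682e+00] [0.50289287 0.04057576 0.15558371] [-0.09097574 -0.1842101  -0.04731155] [ 0.05006402 -0.0383495   0.01540838]
```

View pics/side5.png

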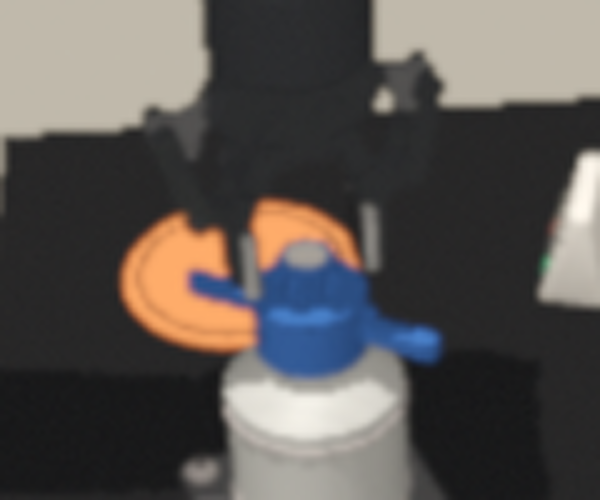

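The cap kept its angle and the fingers are clear of it. Regrip for the second stroke.

```bash
python3 -m handwheel '{"offset":[[0,0,0],[0,0,0],[0,0,0],[0,0,0],[0,0,0],[0,0,0],[0,0,0.004],[0,0,0.008],[0,0,0.012],[0,0,0.016]],"roll":[0,0,0,0,0,0,1.4,2.8,4.2,5.6]}' 20 50
python3 -m handwheel '{"offset":[[0,0,0.004],[0,0,0.008],[0,0,0.012],[0,0,0.016],[0,0,0.02],[0,0,0.024],[0,0,0.028],[0,0,0.033],[0,0,0.037],[0,0,0.041]],"roll":[1.4,2.8,4.2,5.6,7,8.4,9.8,11.2,12.6,14]}'
python3 -m handwheel '{"offset":[[0,0,0.004],[0,0,0.008],[0,0,0.012],[0,0,0.016],[0,0,0.02],[0,0,0.024],[0,0,0.028],[0,0,0.033],[0,0,0.037],[0,0,0.041]],"roll":[1.4,2.8,4.2,5.6,7,8.4,9.8,11.2,12.6,14]}'
python3 -m handwheel '{"offset":[[0,0,0.004],[0,0,0.008],[0,0,0.012],[0,0,0.016],[0,0,0.02],[0,0,0.024],[0,0,0.028],[0,0,0.033],[0,0,0.037],[0,0,0.041]],"roll":[1.4,2.8,4.2,5.6,7,8.4,9.8,11.2,12.6,14]}'
python3 - <<'E'
from station import ctrl
from h import *
o=ctrl.get_obs();print(o['q'],o['tool_pos'],o['contact_force'],o['wrist_torque'])
d=ctrl.get_image("side"); 
u,v=map(int,proj(d,[.503,.041,.17])); cv2.imwrite(f"pics/side6.png",cv2.resize(d["img"][v-50:v+50,u-60:u+60,::-1],None,fx=5,fy=5,interpolation=2))
E
```

```text
t: 13.4
tool_pos: [0.5029, 0.0406, 0.1563]
tool_rot: [-1.319, 2.851, -0.0]
contact_force: [0.1, 1.1, 1.2]
opening: 0.026
t: 14.4
tool_pos: [0.503, 0.0407, 0.158]
tool_rot: [-2.888, 1.236, -0.001]
contact_force: [0.7, 0.9, 2.9]
opening: 0.026
t: 15.4
tool_pos: [0.5029, 0.0407, 0.1596]
tool_rot: [-2.973, -1.014, -0.0]
contact_force: [-0.8, 0.6, 3.2]
opening: 0.0263
t: 16.4
tool_pos: [0.5029, 0.0407, 0.1612]
tool_rot: [1.531, 2.743, 0.001]
contact_force: [-0.0, 0.2, 2.0]
opening: 0.0254
[-6.69199202e-02 -1.87044801e-01  1.96001627e+00  2.90694760e-04
  1.36818764e+00 -2.19020573e+00] [0.50294049 0.04073915 0.16124369] [-0.04496268  0.21855208  2.01015438] [ 0.09480351 -0.0366526  -0.05577707]
```

View pics/side6.png

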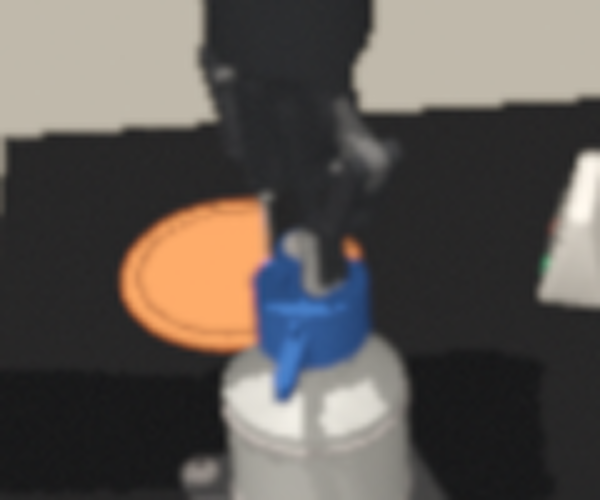

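The tool has turned 598° in total and the wing angle matches (about 255°). One more regrip follows, then about 200° to pass release.

```bash
python3 -m handwheel '{"offset":[[0,0,0],[0,0,0],[0,0,0],[0,0,0],[0,0,0],[0,0,0],[0,0,0],[0,0,0],[0,0,0],[0,0,0]],"roll":[0,0,0,-1.4,-2.8,-4.2,-5.6,-7,-8.4,-9.8]}' 50
python3 -m handwheel '{"offset":[[0,0,0],[0,0,0],[0,0,0],[0,0,0],[0,0,0],[0,0,0],[0,0,0],[0,0,0],[0,0,0],[0,0,0]],"roll":[-1.4,-2.8,-4.2,-5.6,-7,-8.4,-9.8,-11.2,-12.6,-14]}'
python3 -m handwheel '{"offset":[[0,0,0],[0,0,0],[0,0,0],[0,0,0],[0,0,0],[0,0,0],[0,0,0],[0,0,0],[0,0,0],[0,0,0]],"roll":[-1.4,-2.8,-4.2,-5.6,-7,-8.4,-9.8,-11.2,-12.6,-12.6]}'
python3 -m handwheel '{"offset":[[0,0,0],[0,0,0],[0,0,0],[0,0,0],[0,0,0],[0,0,0],[0,0,0.004],[0,0,0.008],[0,0,0.012],[0,0,0.016]],"roll":[0,0,0,0,0,0,1.4,2.8,4.2,5.6]}' 20 50
python3 - <<'E'
from station import ctrl
from h import *
o=ctrl.get_obs();print(o['q'],o['tool_pos'],o['contact_force'],o['wrist_torque'])
d=ctrl.get_image("side"); 
u,v=map(int,proj(d,[.503,.041,.17])); cv2.imwrite(f"pics/side7.png",cv2.resize(d["img"][v-50:v+50,u-60:u+60,::-1],None,fx=5,fy=5,interpolation=2))
E
```

```text
t: 17.45
tool_pos: [0.5026, 0.0406, 0.1607]
tool_rot: [-2.692, -1.62, 0.001]
contact_force: [-0.3, -0.9, 0.5]
opening: 0.0501
t: 18.45
tool_pos: [0.5026, 0.0406, 0.1608]
tool_rot: [3.084, -0.597, -0.001]
contact_force: [0.2, -0.2, -0.3]
opening: 0.05
t: 19.45
tool_pos: [0.5026, 0.0406, 0.1608]
tool_rot: [2.079, -2.355, -0.0]
contact_force: [0.6, 0.2, 0.3]
opening: 0.0499
t: 20.45
tool_pos: [0.5029, 0.0406, 0.1618]
tool_rot: [-2.676, 1.645, -0.0]
contact_force: [-0.5, 0.6, 0.9]
opening: 0.0259
[-6.70681369e-02 -1.87612827e-01  1.95960209e+00 -1.06230139e-04
  1.36931017e+00  1.03513856e+00] [0.50287428 0.04056054 0.16176663] [-0.46989301  0.62286144  0.90888179] [ 0.02913381  0.05786564 -0.0226542 ]
```

View pics/side7.png

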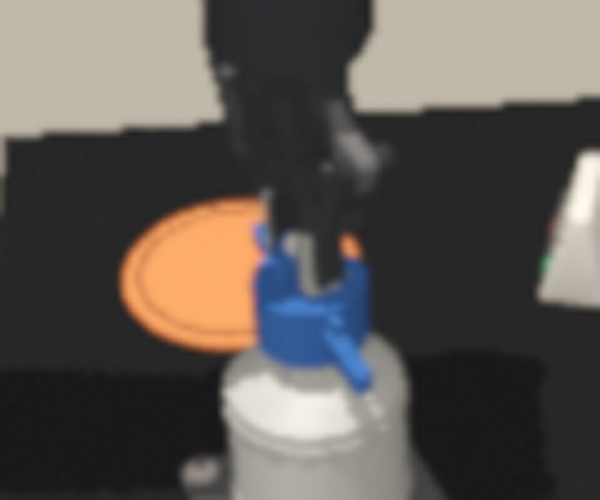

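```bash
python3 -m handwheel '{"offset":[[0,0,0.004],[0,0,0.008],[0,0,0.012],[0,0,0.016],[0,0,0.02],[0,0,0.024],[0,0,0.028],[0,0,0.033],[0,0,0.037],[0,0,0.041]],"roll":[1.4,2.8,4.2,5.6,7,8.4,9.8,11.2,12.6,14]}'
python3 -m handwheel '{"offset":[[0,0,0.004],[0,0,0.008],[0,0,0.012],[0,0,0.016],[0,0,0.02],[0,0,0.024],[0,0,0.028],[0,0,0.033],[0,0,0.033],[0,0,0.033]],"roll":[1.4,2.8,4.2,5.6,7,8.4,9.8,11.2,11.2,11.2]}'
python3 -m handwheel '{"offset":[[0,0,0.01],[0,0,0.02],[0,0,0.03],[0,0,0.04],[0,0,0.05],[0,0,0.06],[0,0,0.07],[0,0,0.08],[0,0,0.08],[0,0,0.08]],"roll":[0,0,0,0,0,0,0,0,0,0]}'
python3 - <<'E'
from station import ctrl
from h import *
o=ctrl.get_obs();print(o['q'],o['tool_pos'],o['contact_force'],o['wrist_torque'])
d=ctrl.get_image("side"); 
u,v=map(int,proj(d,[.503,.041,.17])); cv2.imwrite(f"pics/side8.png",cv2.resize(d["img"][v-50:v+50,u-60:u+60,::-1],None,fx=5,fy=5,interpolation=2))
E
```

```text
t: 21.5
tool_pos: [0.503, 0.0405, 0.1634]
tool_rot: [3.09, 0.564, 0.001]
contact_force: [0.7, 0.1, 1.0]
opening: 0.0257
t: 22.5
tool_pos: [0.5029, 0.0406, 0.1647]
tool_rot: [2.27, 2.171, 0.0]
contact_force: [0.5, 0.9, 1.0]
opening: 0.026
t: 23.5
tool_pos: [0.5028, 0.0406, 0.1678]
tool_rot: [2.266, 2.176, -0.0]
contact_force: [1.0, 0.3, -0.1]
opening: 0.0257
[-6.70460615e-02 -1.93347164e-01  1.95412209e+00 -6.70480307e-05
  1.38084346e+00 -1.59762556e+00] [0.50276626 0.04058954 0.1678043 ] [ 0.96041192  0.28646109 -0.13392843] [ 0.07478387 -0.02318911  0.00035999]
```

View pics/side8.png

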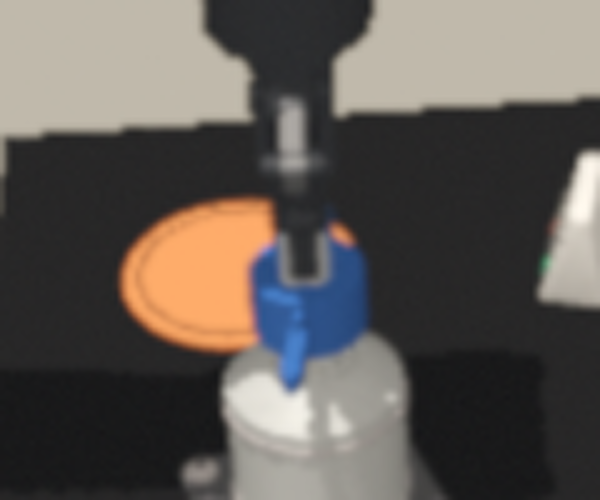

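Free of the thread: 3 mm of extra lift brought no rise in force. Lifting straight up, slowly at first.

```bash
python3 -m handwheel '{"offset":[[0,0,0.03],[0,0,0.07],[0,0,0.11],[0,0,0.15],[0,0,0.19],[0,0,0.23],[0,0,0.27],[0,0,0.31],[0,0,0.35],[0,0,0.4]],"roll":[0,0,0,0,0,0,0,0,0,0]}'
python3 - <<'E'
from station import ctrl
from h import *
o=ctrl.get_obs();print(o['q'],o['tool_pos'],o['contact_force'],o['wrist_torque'])
d=ctrl.get_image("side"); 
u,v=map(int,proj(d,[.503,.041,.17])); cv2.imwrite(f"pics/side9.png",cv2.resize(d["img"][v-50:v+50,u-60:u+60,::-1],None,fx=5,fy=5,interpolation=2))
E
```

```text
t: 24.55
tool_pos: [0.5027, 0.0406, 0.1839]
tool_rot: [-2.265, -2.176, 0.0]
contact_force: [0.5, -0.7, -0.8]
opening: 0.0258
[-6.70230139e-02 -2.07566762e-01  1.93877159e+00 -4.61129036e-06
  1.41053331e+00 -1.59769467e+00] [0.5027211  0.04062127 0.18386189] [ 0.49624408 -0.66123948 -0.82511449] [ 0.02403108 -0.00959937  0.01314394]
```

View pics/side9.png

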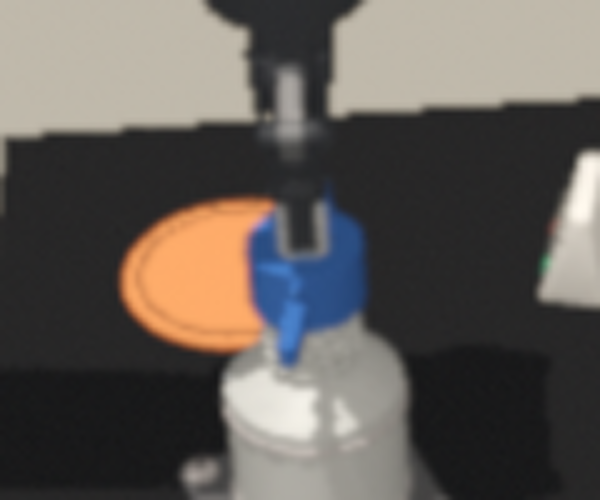

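The cap is off, with the neck showing below the skirt at about (310,340). Carrying it to the mat.

```bash
python3 -m handwheel '{"offset":[[0,0,0.3],[0,0,0.7],[-0.05,0.3,0.7],[-0.15,0.9,0.7],[-0.3,1.6,0.7],[-0.45,2.4,0.7],[-0.6,3.2,0.7],[-0.75,4.0,0.7],[-0.88,4.75,0.7],[-0.97,5.28,0.7]],"roll":[0,0,0,0,0,0,0,0,0,0]}'
python3 -m handwheel '{"offset":[[0,0,-0.3],[0,0,-0.8],[0,0,-1.4],[0,0,-2],[0,0,-2.5],[0,0,-2.9],[0,0,-3.2],[0,0,-3.2],[0,0,-3.2],[0,0,-3.2]],"roll":[0,0,0,0,0,0,0,0,0,0]}'
python3 - <<'E'
from station import ctrl
from h import *
o=ctrl.get_obs();print(o['q'],o['tool_pos'],o['contact_force'],o['wrist_torque'])
for n in("side","top"):
    d=ctrl.get_image(n); 
    u,v=map(int,proj(d,[.464,.252,.07])); cv2.imwrite(f"pics/{n}10.png",cv2.resize(d["img"][v-50:v+50,u-60:u+60,::-1],None,fx=5,fy=5,interpolation=2))
E
```

```text
t: 25.6
tool_pos: [0.4631, 0.2544, 0.2123]
tool_rot: [-2.263, -2.178, -0.002]
contact_force: [0.2, 0.2, -0.6]
opening: 0.0256
t: 26.6
tool_pos: [0.4648, 0.2521, 0.085]
tool_rot: [2.265, 2.176, 0.003]
contact_force: [0.7, 0.0, 0.4]
opening: 0.026
[ 3.56156359e-01 -3.96033761e-02  1.96130765e+00 -3.38310441e-05
  1.21769432e+00 -1.17437531e+00] [0.46484158 0.25208964 0.08504472] [0.73179968 0.00236068 0.35785798] [-0.00158041 -0.00765046  0.05219741]
```

View pics/side10.png

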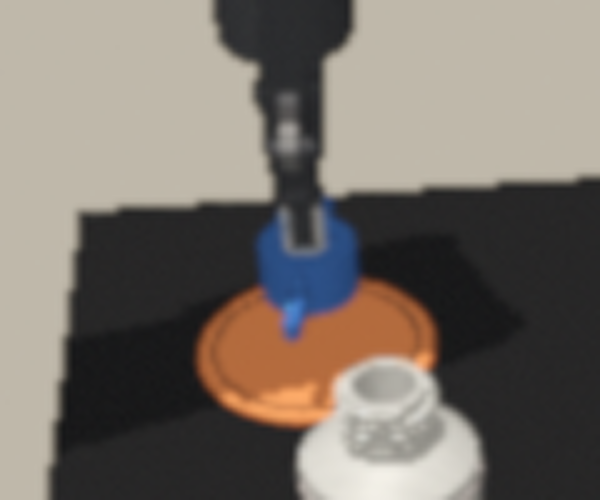

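View pics/top10.png

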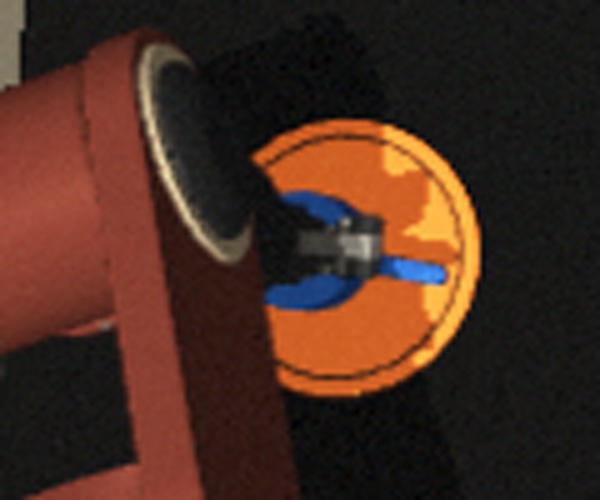

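The side view shows the cap level and upright above the mat, and the top view shows it central. Lowering, slowly at the end.

```bash
python3 -m handwheel '{"offset":[[0,0,-0.2],[0,0,-0.45],[0,0,-0.65],[0,0,-0.8],[0,0,-0.86],[0,0,-0.89],[0,0,-0.91],[0,0,-0.93],[0,0,-0.95],[0,0,-0.97]],"roll":[0,0,0,0,0,0,0,0,0,0]}'
python3 -m handwheel '{"offset":[[0,0,-0.01],[0,0,-0.02],[0,0,-0.03],[0,0,-0.04],[0,0,-0.05],[0,0,-0.05],[0,0,-0.05],[0,0,-0.05],[0,0,-0.05],[0,0,-0.05]],"roll":[0,0,0,0,0,0,0,0,0,0]}'
```

```text
t: 27.7
tool_pos: [0.4642, 0.2519, 0.0452]
tool_rot: [2.265, 2.176, 0.001]
contact_force: [-0.3, 0.2, -1.3]
opening: 0.0257
t: 28.7
tool_pos: [0.4641, 0.2518, 0.0439]
tool_rot: [2.265, 2.176, -0.0]
contact_force: [-1.4, -3.2, 6.2]
opening: 0.026
```

```bash
python3 -m handwheel '{"offset":[[0,0,-0.01],[0,0,-0.01],[0,0,-0.01],[0,0,-0.01],[0,0,-0.01],[0,0,-0.01],[0,0,-0.01],[0,0,-0.01],[0,0,-0.01],[0,0,-0.01]],"roll":[0,0,0,0,0,0,0,0,0,0]}'
python3 - <<'E'
from station import ctrl
from h import *
d=ctrl.get_image("side")
u,v=map(int,proj(d,[.464,.252,.03])); cv2.imwrite("pics/side11.png",cv2.resize(d["img"][v-40:v+40,u-50:u+50,::-1],None,fx=6,fy=6,interpolation=2))
E
```

```text
t: 29.7
tool_pos: [0.4642, 0.2519, 0.0439]
tool_rot: [2.265, 2.176, -0.0]
contact_force: [-3.9, -2.5, 7.6]
opening: 0.0259
```

View pics/side11.png

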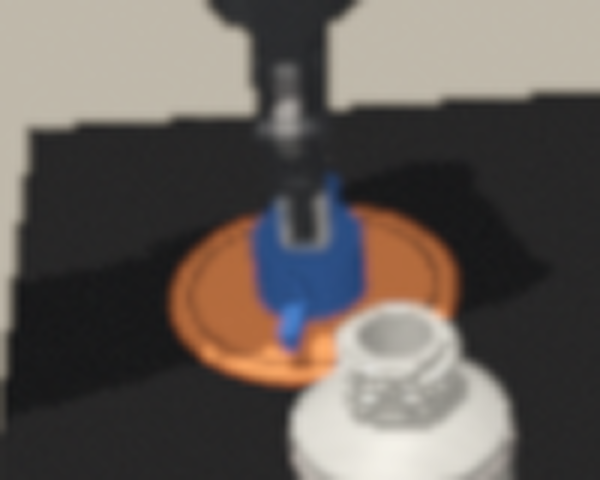

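The wrist force (7.6 N up) and the picture agree that the cap is down and level on the mat. Release, then rise.

```bash
python3 -m handwheel '{"offset":[[0,0,0],[0,0,0],[0,0,0],[0,0,0],[0,0,0],[0,0,0.05],[0,0,0.15],[0,0,0.3],[0,0,0.5],[0,0,0.8]],"roll":[0,0,0,0,0,0,0,0,0,0]}' 55 20
python3 -m handwheel '{"offset":[[0,0,0.5],[0,0,1.2],[0,0,2],[0,0,2.8],[0,0,3.6],[-0.3,-0.9,3.6],[-0.5,-1.8,3.6],[-0.5,-2.7,3.6],[-0.5,-3.6,3.6],[-0.5,-4.5,3.6]],"roll":[0,0,0,0,0,0,0,0,0,0]}'
python3 -m handwheel '{"offset":[[0,-0.9,0],[0,-1.9,0],[0,-2.9,0],[0,-3.9,0],[0,-4.9,0],[0,-5.8,0],[0,-6.5,0],[0,-6.8,0],[0,-6.8,0],[0,-6.8,0]],"roll":[0,0,0,0,0,0,0,0,0,0]}'
python3 - <<'E'
from station import ctrl
from h import *
t0=load("top0.npz")
for n in("side","top"):
    d=ctrl.get_image(n); cv2.imwrite(f"pics/{n}12.png",d["img"][:,:,::-1])
    if n=="top":
        m=blue(d["img"]);m[:,:120]=0;m[:,210:]=0;m[:190]=0
        ys,xs=np.nonzero(m);print("blue",plane(d,xs.mean(),ys.mean(),.03),plane(d,(xs.min()+xs.max())/2,(ys.min()+ys.max())/2,.025))
        for nm,(x0,x1,y0,y1) in dict(bottle=(225,252,140,168),timer=(150,192,148,178),petri=(352,388,206,240)).items():
            print(nm,np.abs(d["img"][y0:y1,x0:x1].astype(int)-t0["img"][y0:y1,x0:x1]).mean())
print(ctrl.get_obs()["t"],ctrl.get_obs()["tool_pos"],ctrl.get_obs()["contact_force"])
E
```

```text
t: 30.75
tool_pos: [0.4637, 0.2517, 0.0751]
tool_rot: [-2.265, -2.176, 0.001]
contact_force: [0.0, -0.5, -0.7]
opening: 0.0545
t: 31.75
tool_pos: [0.4438, 0.0706, 0.2199]
tool_rot: [2.264, 2.176, 0.002]
contact_force: [-0.3, -0.7, 0.0]
opening: 0.055
t: 32.75
tool_pos: [0.444, -0.1994, 0.2189]
tool_rot: [-2.265, -2.177, -0.001]
contact_force: [-0.2, 0.8, -0.5]
opening: 0.055
blue [0.46422299 0.25024281 0.03      ] [0.46491745 0.25233651 0.025     ]
bottle 3.0008818342151677
timer 2.588888888888889
petri 41.39542483660131
32.85 [ 0.44409815 -0.19901754  0.2187191 ] [ 0.52248049  0.8714118  -0.14831895]
```

View pics/side12.png

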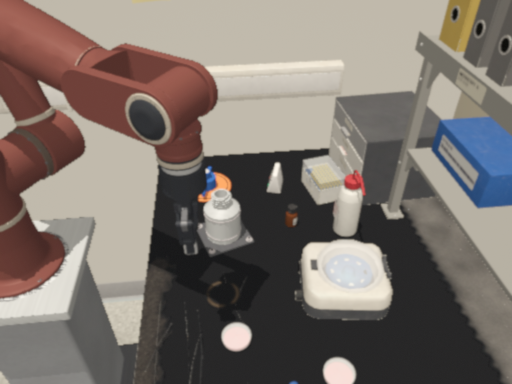

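View pics/top12.png

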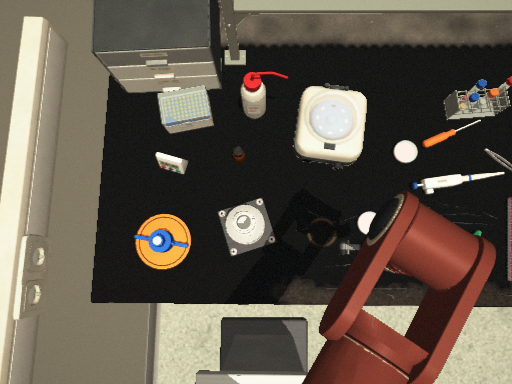

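The top view shows the cap centred on the mat at (161,241), upright, with the timer and bottle unchanged. The arm hides the petri dish there, but in the side view it is still at (236,336), and the tool hangs clear of everything.

```bash
python3 -c "
from station import ctrl
print(ctrl.get_obs()['dq'].round(3)); ctrl.finish_job()"
```

```text
[ 0.003  0.001  0.001 -0.002 -0.002 -0.001]
the job is handed in; nothing more can be done
```

The cap is off the canister and standing upright on the orange mat. I handed the job in at about 33 s of the 67 s allowed; no verdict is reported.

- **Unscrewing:** I gripped the cap by its knob and turned it about 780° counter-clockwise in three strokes, following the thread's rise. The wrist force read after each move stayed at about 3 N or less, so nothing was forced.
- **Lifting and placing:** I lifted the cap straight up and lowered it onto the mat. I let go only once it was down, when the wrist read about 8 N.
- **Last checks:** The top view puts the cap's centre within about 2 mm of the mat's centre. The bottle and timer are unchanged in the pictures.
- **Petri dish:** The top-view comparison failed for the dish because the arm was in the way. By eye in the side view it is where it started.
- **Arm:** At hand-in it was still, with the tool clear of everything.

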